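# Put the solder spool away and shut the drawer

### The job

Put away the solder spool that stands on the brown board: stand it upright inside the open drawer of the small wooden chest and let go of it, then push the drawer fully shut. Leave the round tin and the wax block where they stand.

Things in the scene. Friction and masses are not known exactly. Their poses are not given: they have to be found in the camera images.
- solder_spool: Small white spool of solder wire with a flange at each end, 46 mm across and 32 mm high, standing upright on the board on one flat end; about 0.15 kg. Solid for grasping: a straight round of 46 mm over its whole height. Origin: centre of its underside, z up along its axis. One of the spool and the tin stands at the front of the board, the other farther back beside the black power adapter; which is where varies.
- round_tin: Bystander: flat black round tin, 62 mm across and 26 mm high, loose. Origin: centre of its underside.
- wax_block: Bystander: block of blue carving wax, 38 x 52 x 26 mm (x, y, z), loose, near the front edge of the board, to the left. Origin: centre of its underside.
- chest: Low wooden chest with one drawer, fixed to the board, 145 mm deep (x), 160 mm wide (y), 78 mm high. Origin: centre of its underside; its front faces its own -x, towards the robot's side; it stands a little turned. Its roof covers the rear of the drawer: in drawer_floor's frame the roof's front edge is at x = drawer opening - 56 mm, its underside 44 mm above the inner floor.
- chest_drawer0 (a joint): How far the chest's drawer is drawn out along the chest's own -x, in m: 0 is fully shut, stop at 0.0896. It starts drawn out 0.078 to 0.088 and slides freely with light friction (about 1 N plus 4 N per m/s) and stays where it is left.
- drawer_floor (a point): Centre of the drawer's inner floor, 22 mm above the board; moves with the drawer; axes as the chest's (x towards its back, z up). Inside: 100 mm long (x -50 to +50 mm), 118 mm wide (y -59 to +59 mm); side walls 6 mm thick, 34 mm high above the inner floor; front panel 44 mm high. At the start it is open to above from x = -50 mm to +22 mm or more.
- chest_drawer0_handle (a point): Point within the head of the round brass knob in the middle of the drawer's front, 43 mm above the board, 35 mm out from the front panel; it moves with the drawer. The head is 28 mm across and its flat outer end, where one can push, lies 8 mm farther out along the chest's -x.
Mind the look-alikes: they are no part of the job. Of the things that look like the solder_spool, the larger one is meant.

How it is judged:
On the way:
1. the spool stands inside the drawn-out drawer and has been let go (x of solder_spool in the frame of drawer_floor between -0.045 and 0.045 m and y of solder_spool in the frame of drawer_floor between -0.05 and 0.05 m and z of solder_spool in the frame of drawer_floor between -0.005 and 0.012 m and angle between the z axis of solder_spool and the z axis of drawer_floor, either way round below 0.2 rad and value of joint chest_drawer0 above 0.02 m and contact force between the fingers and solder_spool below 0.1 N), for 0.2 s.
At the end, for the whole second after the job is handed in: The drawer is shut to within 8 mm; the spool is inside it at rest, standing upright on the drawer's floor (within 0.2 rad); the round tin and the wax block are within 20 mm of where they stood (value of joint chest_drawer0 below 0.008 m and x of solder_spool in the frame of drawer_floor between -0.045 and 0.045 m and y of solder_spool in the frame of drawer_floor between -0.05 and 0.05 m and z of solder_spool in the frame of drawer_floor between -0.005 and 0.012 m and angle between the z axis of solder_spool and the z axis of drawer_floor, either way round below 0.2 rad and linear speed of solder_spool below 0.02 m/s and distance of each of round_tin, wax_block from where it was at the start of the episode below 0.02 m); the robot touches nothing.
It fails at once if the round tin or the wax block is shifted by more than 20 mm (distance of any of round_tin, wax_block from where it was at the start of the episode above 0.02 m).
It also fails if it takes over 43 s, if anything falls off the work surface, if the arm or the gripper's body presses on something with over 40 N, if the wrist force passes 120 N, or if a joint passes its speed limit or range.

### The arm

A 6-joint arm with a two-finger parallel gripper is mounted at the origin on a cart in front of the work surface, level with it; the furniture and walls round the work are solid. World frame = base frame: x ahead of the robot, y to its left, z up, the work surface at z = 0. Lengths are in m, angles in rad, forces in N, time in s.
With the tool pointing down it reaches from about 0.3 to 0.85 m from the base axis. Payload 4.2 kg.
Tool frame: the origin (TCP) lies midway between the tips of the shut fingers; the grasp point (between the pads) lies arm.grip_depth behind it (arm.grip_depth is the distance from the TCP to the grasp point, in m); z points along the fingers, y is the line along which they close (so a half turn about z gives the same grasp; the last joint's range is limited). The gripper opens to 91 mm and grips with 3 to 60 N. Pads are 32 mm wide; open, the fingers measure 118 mm over their backs; the gripper's body (76 mm by 178 mm) begins 60 mm behind the grasp point.
Start: joints at [-1.185, 0.32, 1.565, -0, 1.257, -0.02], TCP at [0.227, -0.528, 0.214] pointing down, gripper open.
Joint ranges: [-3.11, 3.11], [-0.84, 2.01], [0.21, 2.61], [-1.34, 4.49], [0.05, 2.63], [-2.56, 2.56]. Speed limits (rad/s): [2.57, 2.57, 3.14, 3.14, 3.14, 3.14].

### API

Orientations are given as a 3x3 rotation matrix whose columns are the frame's x, y, z axes.
In Python, from plant import arm, camera, calibration, workorder gives the robot as it stands.
- The arm moves only by the tool jog_arm, never from a script. Its argument "targets" is a list of rows, each an object with "slide": the shift along the tool's x, y, z in units of 3 cm (1.0 is 3 cm), a list of three; "twist": the turn, a rotation vector about the tool's x, y, z in units of 5 degrees (1.0 is 5 degrees), a list of three. A call has 1 to 8 rows; each row shifts and turns the commanded pose from where the row before left it, along the tool's axes as they then stand; what a row does not reach is not made up. A row lasts 1/10 s, in which the tool goes at most 50 mm and 8.59 degrees, less where a joint would pass 70% of its speed; a pose out of reach is approached as far as the arm can. A call with a number of a shift or a turn outside -1 to 1 is refused whole. A call with a gripper value outside its range is refused whole. "gripper" is the closure, from 0 (fully open) to 1 (shut), set as the call begins (left out, the last holds). The fingers move at their own pace and stop on an object; "force" is the grip in N (left out, the last holds). Time passes only in rows, so rows that do not move let the fingers close. It gives the time, the measured TCP pose, the force, the opening and the grip force at its end, in the units of the state.
- arm.read_state(): the state, without advancing time (a new reading comes with each control period).
- camera(name): name is "side" or "top" or "wrist"; returns the picture (420x560x3 uint8, blue, green, red); there is no depth.
- calibration(name): a dict with "fx", "fy", "cx", "cy" (pixels), "k1" (the pictures are not rectified: a ray, as slopes to the right and down, at radius r is drawn at 1 + k1 r^2 times it, then the intrinsics apply), "extrinsics" (4x4, takes a point from world to camera coordinates); the wrist camera has in their place "mount" (4x4, takes a point from camera to tool coordinates, whose origin is the TCP and whose axes are the flange's). Camera axes: x right, y down, z forward; pixel columns grow to the right and rows downward; lengths in m; the calibration is good to about 2 mm. A picture is of the moment at which its call begins: read the wrist's pose just before it. calibration takes no time and is no camera call.
- workorder.job_done(): hands the job in; it is judged then, once.
The state is a dict: "time_s": time; "joints": joint angles; "dq": joint speeds; "effort": joint torques, N m; "tool_pos": TCP position; "orientation": TCP orientation; "wrist_force": force on the tool from outside, world axes, zero at the start; "wrist_torque": the same for the moment, N m; "gripper_width": finger opening in m; "finger_force": force on a finger pad.
Only numpy, scipy, OpenCV 4.12 (cv2) and the standard library are available. Lean on these libraries where they do the work, as an engineer would, in place of code of your own. Each camera call takes 0.05 s, during which the arm holds its last target. There are 200 camera calls.

## Working session

There is one attempt and no reset: what is moved stays moved. The work goes in short steps, Python scripts to look and compute and a tool call to move; the robot and the scene stay as the last step left them, time stands still between calls to the robot, and variables do not carry over. Pictures are saved under pics/ and viewed, at most 10 in all, crops included, and the job is handed in when it is done.

Besides the shell and the picture viewer there is one more tool, called after "Request:" by a JSON object that holds its "api" and its "payload". jog_arm: Moves the arm, as the interface text tells. Its arguments: {"type":"object","properties":{"targets":{"type":"array"},"gripper":{"type":"number"},"force":{"type":"number"}},"required":["targets"]}

```bash
mkdir -p pics
cat > h.py <<'E'
import numpy as np,cv2
from plant import arm,camera,calibration,workorder
def pose(n,s=None):
    c=calibration(n)
    if n=='wrist':
        M=np.array(c['mount']);T=np.eye(4);T[:3,:3]=s['orientation'];T[:3,3]=s['tool_pos'];return c,T@M
    return c,np.linalg.inv(np.array(c['extrinsics']))
def w(n,u,v,z,s=None):
    c,W=pose(n,s)
    K=np.array([[c['fx'],0,c['cx']],[0,c['fy'],c['cy']],[0,0,1.]])
    p=cv2.undistortPoints(np.array([[[u,v]]],float),K,np.array([c['k1'],0,0,0.]))[0,0]
    d=W[:3,:3]@[p[0],p[1],1];o=W[:3,3]
    return o+d*(z-o[2])/d[2]
E
python3 - <<'E'
from h import *
s=arm.read_state();print(s,arm.grip_depth)
for n in('top','side'):
    cv2.imwrite(f'pics/{n}0.png',camera(n));c=calibration(n);print(n,c)
print(calibration('wrist'))
E
```

```text
{'time_s': 0.0, 'joints': array([-1.18500182e+00,  3.20276294e-01,  1.56572687e+00,  1.61101568e-05,
        1.25737753e+00, -1.99857654e-02]), 'dq': array([-0.00212447,  0.00019949,  0.0006317 , -0.00120841, -0.00014455,
       -0.00188195]), 'effort': array([-1.40004140e-03, -4.12478507e+01, -2.31973082e+01,  7.22318399e-02,
        4.56927123e-02, -1.72741925e-04]), 'tool_pos': array([ 0.22678797, -0.52781372,  0.21311067]), 'orientation': array([[ 9.18796657e-01,  3.94730629e-01, -6.58633977e-04],
       [ 3.94731176e-01, -9.18795154e-01,  1.66238976e-03],
       [ 5.10464501e-05, -1.78738152e-03, -9.99998401e-01]]), 'wrist_force': array([ 0.14854493, -0.26948016,  0.21172478]), 'wrist_torque': array([ 0.07219759, -0.04230697, -0.01282247]), 'finger_force': 0.0, 'gripper_width': 0.09093381052130382} 0.0188
top {'fx': 428.551303999292, 'fy': 428.551303999292, 'cx': 269.2057839852011, 'cy': 201.14276998739945, 'k1': -0.08585084181165181, 'extrinsics': array([[-0.01196858, -0.9994505 ,  0.03091031, -0.14387619],
       [-0.99248505,  0.00810904, -0.12209697,  0.55021014],
       [ 0
[... 291 characters left out ...]
5760797, -0.0063489 ,  0.4288634 ],
       [-0.20408483,  0.54735263, -0.81163691,  0.22707886],
       [ 0.29372291, -0.7566516 , -0.58412774,  0.70062951],
       [ 0.        ,  0.        ,  0.        ,  1.        ]])}
{'fx': 350.5566181690494, 'fy': 350.5566181690494, 'cx': 280.9861042835906, 'cy': 218.09772811582633, 'k1': 0.01629674735692062, 'mount': array([[ 3.04277979e-04, -9.57179065e-01, -2.89496363e-01,
         8.20932312e-02],
       [ 9.99999926e-01,  3.59075143e-04, -1.36171843e-04,
         5.27227323e-04],
       [ 2.34291785e-04, -2.89496301e-01,  9.57179104e-01,
        -1.70003957e-01],
       [ 0.00000000e+00,  0.00000000e+00,  0.00000000e+00,
         1.00000000e+00]])}
```

View pics/top0.png

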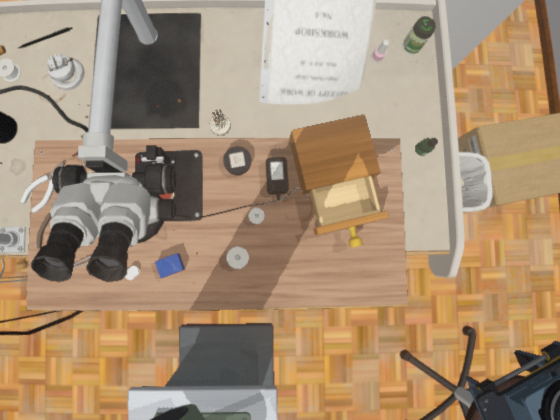

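View pics/side0.png

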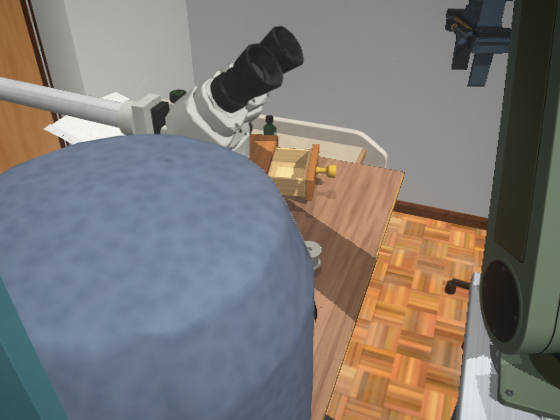

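The top view shows two white spools on the board, at (237,258) (larger) and (257,215) (smaller). The tin is at (237,160), the wax block at (170,266) and the knob at (355,238). I'll enlarge the crop and measure.

Run:
```python
from h import *
im=cv2.imread('pics/top0.png')
cv2.imwrite('pics/c1.png',cv2.resize(im[105:285,205:405],None,fx=3.9,fy=3.3,interpolation=cv2.INTER_CUBIC))
for nm,u,v,z in[('big',237,258,.032),('bigL',225,258,.032),('bigR',249,258,.032),('small',257,215,.025),('knob',355,238,.043),('wax',170,266,.026),('tin',237,160,.026)]:print(nm,w('top',u,v,z).round(3))
```

```text
big [ 0.429 -0.08   0.032]
bigL [ 0.429 -0.055  0.032]
bigR [ 0.429 -0.106  0.032]
small [ 0.52  -0.123  0.025]
knob [ 0.468 -0.33   0.043]
wax [0.414 0.062 0.026]
tin [ 0.641 -0.081  0.026]
```

View pics/c1.png

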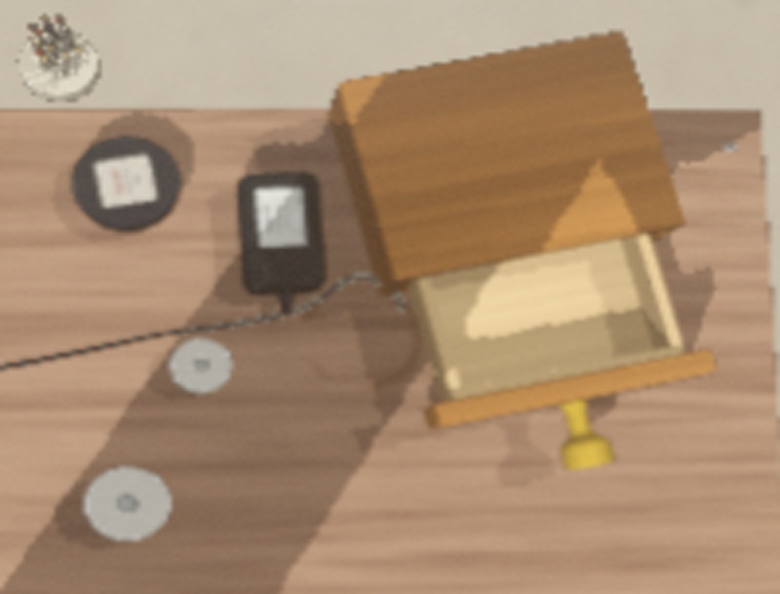

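The crop confirms that the larger white spool, 22 px or about 46 mm across at (237.5,257.5), is the one meant. The 34 mm one at (257,215) is the look-alike. The adapter, tin and open drawer are all clear.

Run:
```python
from h import *
f=lambda a,b,z:w('top',205+a/3.9,105+b/3.3,z)
P={k:f(*v) for k,v in dict(spool=(127,503,.032),small=(201,366,.022),roofBL=(338,88,.078),roofBR=(622,32,.078),roofFR=(683,222,.078),roofFL=(393,283,.078),panL=(430,408,.066),panR=(714,355,.066),knobend=(588,465,.043),knobhead=(588,452,.043),inR=(683,348,.056),inL=(450,392,.056)).items()}
for k,v in P.items():print(k,v.round(4))
a=lambda p,q:np.degrees(np.arctan2(*(P[p]-P[q])[[1,0]]))
print('yaw along y edges',a('roofBL','roofBR')-90,a('roofFL','roofFR')-90,a('panL','panR')-90,'x edges',a('roofBL','roofFL'),a('roofBR','roofFR'))
print(pose('top')[1][:3,3])
```

```text
spool [ 0.4304 -0.0815  0.032 ]
small [ 0.5187 -0.1222  0.022 ]
roofBL [ 0.6889 -0.1966  0.078 ]
roofBR [ 0.7261 -0.3519  0.078 ]
roofFR [ 0.6021 -0.3794  0.078 ]
roofFL [ 0.5643 -0.2231  0.078 ]
panL [ 0.4874 -0.2423  0.066 ]
panR [ 0.519  -0.3961  0.066 ]
knobend [ 0.4513 -0.3307  0.043 ]
knobhead [ 0.4595 -0.331   0.043 ]
inR [ 0.5246 -0.3823  0.056 ]
inL [ 0.4979 -0.2547  0.056 ]
yaw along y edges 13.487471660272902 13.58903683475188 11.614143235056474 x edges 12.020450535602667 12.51476192080785
[ 0.43756675 -0.12007623  0.94153008]
```

Request:
{"api": "jog_arm", "payload": {"targets": [{"slide": [0,0,0],"twist": [0,0,0.7]},{"slide": [0,0,0],"twist": [0,0,0.7]},{"slide": [0,0,0],"twist": [0,0,0.7]},{"slide": [0.76,-1,0],"twist": [0,0,0]},{"slide": [0.76,-1,0],"twist": [0,0,0]},{"slide": [0.76,-1,0],"twist": [0,0,0]},{"slide": [0.76,-1,0],"twist": [0,0,0]},{"slide": [0.76,-1,0],"twist": [0,0,0]}], "gripper": 0}}

```text
time_s: 0.9
tool_pos: [0.3053, -0.3553, 0.2136]
orientation: [[0.975, 0.22, -0.0], [0.22, -0.975, 0.001], [-0.0, -0.001, -1.0]]
wrist_force: [1.7, 0.4, -0.1]
gripper_width: 0.0913
finger_force: 0.0
```

Request:
{"api": "jog_arm", "payload": {"targets": [{"slide": [0.76,-1,0],"twist": [0,0,0]},{"slide": [0.76,-1,0],"twist": [0,0,0]},{"slide": [0.76,-1,0],"twist": [0,0,0]},{"slide": [0.76,-1,0],"twist": [0,0,0]},{"slide": [0.76,-1,0],"twist": [0,0,0]},{"slide": [0.76,-1,0.5],"twist": [0,0,0]},{"slide": [0.76,-1,0.5],"twist": [0,0,0]},{"slide": [0.76,-1,0.5],"twist": [0,0,0]}]}}

```text
time_s: 1.7
tool_pos: [0.4302, -0.081, 0.1684]
orientation: [[0.975, 0.221, 0.0], [0.221, -0.975, -0.0], [0.0, 0.0, -1.0]]
wrist_force: [0.3, -1.0, 1.1]
gripper_width: 0.0908
finger_force: 0.0
```

Run:
```python
from h import *
camera('wrist')
s=arm.read_state();im=camera('wrist');cv2.imwrite('pics/w1.png',im)
print(s['time_s'],s['tool_pos'],s['orientation'],s['wrist_force'])
```

```text
1.75 [ 0.43072075 -0.07655515  0.16612516] [[ 0.97482738  0.22294706 -0.00248911]
 [ 0.22295674 -0.97481685  0.00473396]
 [-0.001371   -0.00516975 -0.9999857 ]] [ 1.01153682  2.98931023 -1.28124462]
```

View pics/w1.png

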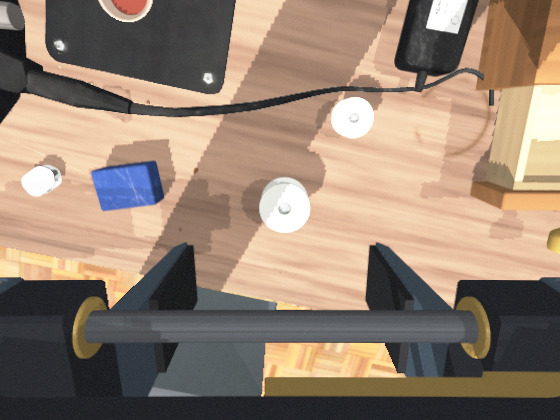

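The wrist view shows the large spool's top centre at about (284,208), the small spool at (353,117) and the wax at (128,186).

Run:
```python
from h import *
S=arm.read_state();print(S['tool_pos'])
s=dict(tool_pos=[.4307,-.0766,.1661],orientation=S['orientation'])
for u,v in((284.5,208),(260,208),(310,208)):
    p=w('wrist',u,v,.032,s);print(p, (np.array(S['orientation']).T@(p-S['tool_pos']))/.03)
```

```text
[ 0.42969799 -0.07909728  0.16697925]
[ 0.43070165 -0.07996468  0.032     ] [0.04087827 0.04856597 4.49907789]
[ 0.42571079 -0.05852289  0.032     ] [ 0.04003985 -0.68526297  4.50117667]
[ 0.43589197 -0.10227042  0.032     ] [0.04169748 0.81195074 4.49689475]
```

Request:
{"api": "jog_arm", "payload": {"targets": [{"slide": [0.03,0,0.8],"twist": [0,0,0]},{"slide": [0,0,0.9],"twist": [0,0,0]},{"slide": [0,0,0.9],"twist": [0,0,0]},{"slide": [0,0,0.9],"twist": [0,0,0]},{"slide": [0,0,0.8],"twist": [0,0,0]},{"slide": [0,0,0.6],"twist": [0,0,0]},{"slide": [0,0,0.4],"twist": [0,0,0]},{"slide": [0,0,0.1],"twist": [0,0,0]}]}}

```text
time_s: 2.6
tool_pos: [0.4298, -0.0829, 0.0059]
orientation: [[0.975, 0.22, -0.003], [0.22, -0.975, 0.0], [-0.003, -0.001, -1.0]]
wrist_force: [0.0, -0.5, -0.4]
gripper_width: 0.0911
finger_force: 0.0
```

Request:
{"api": "jog_arm", "payload": {"targets": [{"slide": [0,0,0],"twist": [0,0,0]},{"slide": [0,0,0],"twist": [0,0,0]},{"slide": [0,0,0],"twist": [0,0,0]},{"slide": [0,0,0],"twist": [0,0,0]},{"slide": [0,0,0],"twist": [0,0,0]},{"slide": [0,0,0],"twist": [0,0,0]},{"slide": [0,0,0],"twist": [0,0,0]},{"slide": [0,0,0],"twist": [0,0,0]}], "gripper": 1, "force": 20}}

```text
time_s: 3.4
tool_pos: [0.4306, -0.082, 0.0072]
orientation: [[0.975, 0.221, -0.0], [0.221, -0.975, 0.0], [-0.0, -0.001, -1.0]]
wrist_force: [-1.2, 2.7, 5.3]
gripper_width: 0.0451
finger_force: 20.0
```

Request:
{"api": "jog_arm", "payload": {"targets": [{"slide": [0,0,-0.4],"twist": [0,0,0]},{"slide": [0,0,-0.8],"twist": [0,0,0]},{"slide": [0,0,-1],"twist": [0,0,0]},{"slide": [0,0,-1],"twist": [0,0,0]},{"slide": [0,0.3,-1],"twist": [0,0,0]},{"slide": [0,0.8,-0.6],"twist": [0,0,0]},{"slide": [0,0.9,-0.2],"twist": [0,0,0]},{"slide": [0,0.9,0],"twist": [0,0,0]}]}}

```text
time_s: 4.2
tool_pos: [0.4509, -0.1686, 0.158]
orientation: [[0.975, 0.221, 0.003], [0.221, -0.975, -0.002], [0.002, 0.002, -1.0]]
wrist_force: [-0.0, -0.1, -2.5]
gripper_width: 0.0451
finger_force: 20.0
```

Request:
{"api": "jog_arm", "payload": {"targets": [{"slide": [0.1,1,0],"twist": [0,0,0]},{"slide": [0.3,1,0],"twist": [0,0,0]},{"slide": [0.4,1,0],"twist": [0,0,0]},{"slide": [0.4,1,0],"twist": [0,0,0]},{"slide": [0.4,0.8,0],"twist": [0,0,0]},{"slide": [0.2,0.4,0],"twist": [0,0,0]},{"slide": [0.1,0.15,0],"twist": [0,0,0]},{"slide": [0,0,0],"twist": [0,0,0]}]}}

```text
time_s: 5.0
tool_pos: [0.541, -0.3114, 0.156]
orientation: [[0.975, 0.22, -0.001], [0.22, -0.975, 0.0], [-0.001, -0.001, -1.0]]
wrist_force: [-0.9, 0.3, -2.2]
gripper_width: 0.0451
finger_force: 20.0
```

Run:
```python
from h import *
camera('wrist');camera('wrist')
s=arm.read_state();im=camera('wrist');cv2.imwrite('pics/w2.png',im)
np.savez('s2.npz',tool_pos=s['tool_pos'],orientation=s['orientation'])
print(s['time_s'],s['tool_pos'],s['gripper_width'],s['finger_force'])
```

```text
5.1 [ 0.54042412 -0.31049603  0.15656046] 0.04514405933997027 19.977556188823655
```

View pics/w2.png

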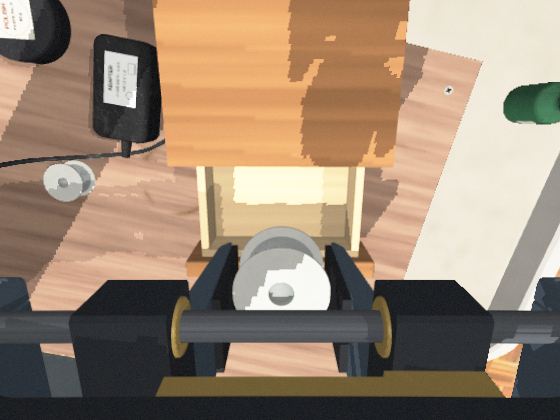

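The drawer lies square to the gripper. Its side walls' inner edges are at about columns 208 and 353, the roof edge at row 166 and the panel top at about row 250.

```bash
python3 - <<'E'
from h import *
s=dict(np.load('s2.npz'));R=s['orientation']
for n,u,v,z in[('roofL',168,166,.078),('roofR',396,166,.078),('wallL',210,200,.056),('wallR',351,200,.056),('panInL',204,249,.066),('panOutL',189,262,.066),('panInR',358,249,.066),('panOutR',374,262,.066)]:
    p=w('wrist',u,v,z,s);print(n,p.round(4),(R.T@(p-s['tool_pos'])).round(4))
E
python3 -c "
import cv2;im=cv2.imread('pics/w2.png')[150:290,170:390];cv2.imwrite('pics/c2.png',cv2.resize(im,None,fx=3.6,fy=3.6,interpolation=cv2.INTER_CUBIC))"
```

```text
roofL [ 0.5671 -0.2229  0.078 ] [ 0.0455 -0.0795  0.0786]
roofR [ 0.6028 -0.3802  0.078 ] [0.0456 0.0818 0.0784]
wallL [ 0.5429 -0.2526  0.056 ] [ 0.0153 -0.0558  0.1006]
wallR [ 0.5677 -0.3617  0.056 ] [0.0154 0.056  0.1005]
panInL [ 0.505 -0.256  0.066] [-0.0224 -0.0609  0.0906]
panOutL [ 0.4912 -0.246   0.066 ] [-0.0337 -0.0737  0.0907]
panInR [ 0.5322 -0.3757  0.066 ] [-0.0223  0.0619  0.0905]
panOutR [ 0.5243 -0.3915  0.066 ] [-0.0336  0.0755  0.0905]
```

View pics/c2.png

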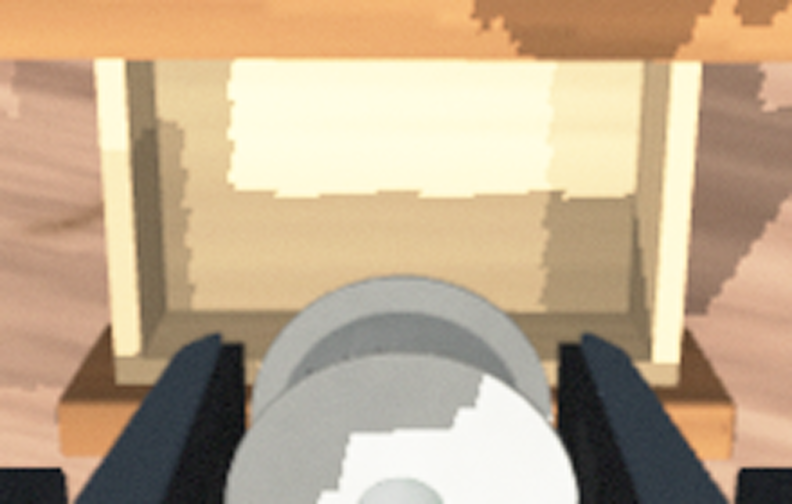

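Run:
```python
from h import *
s=dict(np.load('s2.npz'));R=s['orientation']
for n,a,b,z in[('floorfront',400,312,.022),('fronttop',400,357,.056),('frontouter',400,384,.056),('panIn',70,402,.066),('panOut',60,455,.066),('roof',400,59,.078),('wallLin',136,200,.056),('wallRin',658,200,.056)]:
    p=w('wrist',170+a/3.6,150+b/3.6,z,s);print(n,(R.T@(p-s['tool_pos'])).round(4))
```

```text
floorfront [-0.0278  0.0006  0.1346]
fronttop [-0.0266  0.0006  0.1006]
frontouter [-0.0333  0.0006  0.1006]
panIn [-0.0334 -0.0733  0.0907]
panOut [-0.0464 -0.0765  0.0907]
roof [0.0453 0.0006 0.0785]
wallLin [ 0.0108 -0.0579  0.1006]
wallRin [0.0108 0.0577 0.1005]
```

Request:
{"api": "jog_arm", "payload": {"targets": [{"slide": [0.33,0,0.3],"twist": [0,0,0]},{"slide": [0,0,0.7],"twist": [0,0,0]},{"slide": [0,0,0.8],"twist": [0,0,0]},{"slide": [0,0,0.8],"twist": [0,0,0]},{"slide": [0,0,0.7],"twist": [0,0,0]},{"slide": [0,0,0.5],"twist": [0,0,0]},{"slide": [0,0,0.3],"twist": [0,0,0]},{"slide": [0,0,0],"twist": [0,0,0]}]}}

```text
time_s: 5.95
tool_pos: [0.5502, -0.308, 0.0325]
orientation: [[0.975, 0.221, -0.002], [0.221, -0.975, 0.001], [-0.002, -0.002, -1.0]]
wrist_force: [-0.9, 0.0, -1.5]
gripper_width: 0.045
finger_force: 20.0
```

Request:
{"api": "jog_arm", "payload": {"targets": [{"slide": [0,0,0.03],"twist": [0,0,0]},{"slide": [0,0,0],"twist": [0,0,0]}]}}

```text
time_s: 6.15
tool_pos: [0.5515, -0.3092, 0.034]
orientation: [[0.975, 0.221, 0.002], [0.221, -0.975, -0.001], [0.001, 0.001, -1.0]]
wrist_force: [-0.5, 0.6, -1.4]
gripper_width: 0.0452
finger_force: 20.0
```

Request:
{"api": "jog_arm", "payload": {"targets": [{"slide": [0,0,0.05],"twist": [0,0,0]},{"slide": [0,0,0],"twist": [0,0,0]},{"slide": [0,0,0],"twist": [0,0,0]}]}}

```text
time_s: 6.45
tool_pos: [0.5508, -0.3091, 0.0319]
orientation: [[0.975, 0.221, 0.0], [0.221, -0.975, -0.0], [0.0, 0.0, -1.0]]
wrist_force: [0.6, 0.2, -1.9]
gripper_width: 0.0451
finger_force: 20.0
```

Request:
{"api": "jog_arm", "payload": {"targets": [{"slide": [0,0,0.04],"twist": [0,0,0]},{"slide": [0,0,0],"twist": [0,0,0]},{"slide": [0,0,0],"twist": [0,0,0]}]}}

```text
time_s: 6.75
tool_pos: [0.5507, -0.3089, 0.0303]
orientation: [[0.975, 0.221, -0.0], [0.221, -0.975, -0.0], [-0.0, 0.0, -1.0]]
wrist_force: [0.7, 0.5, -2.6]
gripper_width: 0.0452
finger_force: 20.0
```

Request:
{"api": "jog_arm", "payload": {"targets": [{"slide": [0,0,0.03],"twist": [0,0,0]},{"slide": [0,0,0],"twist": [0,0,0]},{"slide": [0,0,0],"twist": [0,0,0]}]}}

```text
time_s: 7.05
tool_pos: [0.5508, -0.309, 0.0294]
orientation: [[0.975, 0.221, 0.0], [0.221, -0.975, -0.0], [-0.0, 0.0, -1.0]]
wrist_force: [-0.2, 0.4, -1.9]
gripper_width: 0.0451
finger_force: 20.0
```

Request:
{"api": "jog_arm", "payload": {"targets": [{"slide": [0,0,0],"twist": [0,0,0]},{"slide": [0,0,0],"twist": [0,0,0]},{"slide": [0,0,0],"twist": [0,0,0]},{"slide": [0,0,0],"twist": [0,0,0]},{"slide": [0,0,0],"twist": [0,0,0]},{"slide": [0,0,0],"twist": [0,0,0]}], "gripper": 0.3}}

```text
time_s: 7.65
tool_pos: [0.5508, -0.309, 0.0295]
orientation: [[0.975, 0.221, 0.0], [0.221, -0.975, -0.0], [0.0, 0.0, -1.0]]
wrist_force: [0.3, 0.2, -1.0]
gripper_width: 0.0637
finger_force: 0.0
```

Request:
{"api": "jog_arm", "payload": {"targets": [{"slide": [0,0,-0.3],"twist": [0,0,0]},{"slide": [0,0,-0.7],"twist": [0,0,0]},{"slide": [0,0,-0.9],"twist": [0,0,0]},{"slide": [0,0,-0.9],"twist": [0,0,0]},{"slide": [-0.3,0,-0.6],"twist": [0,0,0]},{"slide": [-0.9,0,-0.3],"twist": [0,0,0]},{"slide": [-1,0,0],"twist": [0,0,0]},{"slide": [-1,0,0],"twist": [0,0,0]}]}}

```text
time_s: 8.45
tool_pos: [0.4565, -0.3304, 0.1417]
orientation: [[0.975, 0.221, 0.002], [0.221, -0.975, -0.001], [0.001, 0.002, -1.0]]
wrist_force: [-0.3, -0.4, 0.5]
gripper_width: 0.0638
finger_force: 0.0
```

Request:
{"api": "jog_arm", "payload": {"targets": [{"slide": [-0.9,0,0],"twist": [0,0,0]},{"slide": [-0.4,0,0],"twist": [0,0,0]},{"slide": [0,0,0],"twist": [0,0,0]},{"slide": [0,0,0],"twist": [0,0,0]},{"slide": [0,0,0],"twist": [0,0,0]},{"slide": [0,0,0],"twist": [0,0,0]}], "gripper": 1}}

```text
time_s: 9.05
tool_pos: [0.4201, -0.3386, 0.1404]
orientation: [[0.975, 0.222, 0.0], [0.222, -0.975, -0.0], [0.0, 0.0, -1.0]]
wrist_force: [0.4, 0.1, 0.6]
gripper_width: 0.0185
finger_force: 0.0
```

Run:
```python
from h import *
s=arm.read_state();im=camera('wrist');cv2.imwrite('pics/w3.png',im)
np.savez('s3.npz',tool_pos=s['tool_pos'],orientation=s['orientation'])
print(s['time_s'],s['tool_pos'],s['gripper_width'],s['finger_force'])
```

```text
9.05 [ 0.42013647 -0.33861845  0.14035668] 0.018538419109572327 0.0
```

View pics/w3.png

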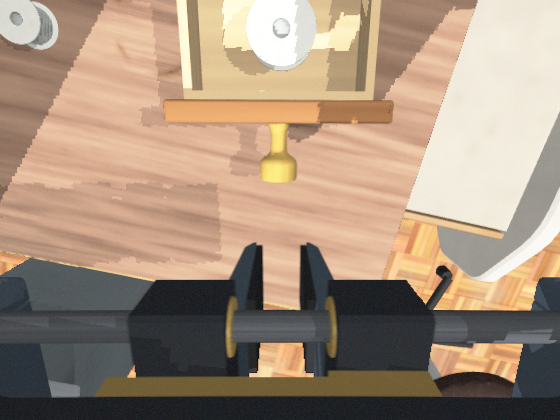

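The spool stands upright, centred in the drawer at (281,28). The knob is in line with the fingers, with its end at (279,182). Next I lower the shut fingers in front of the knob.

Request:
{"api": "jog_arm", "payload": {"targets": [{"slide": [0,0,0.4],"twist": [0,0,0]},{"slide": [0,0,0.8],"twist": [0,0,0]},{"slide": [0,0,0.9],"twist": [0,0,0]},{"slide": [0,0,0.9],"twist": [0,0,0]},{"slide": [0,0,0.6],"twist": [0,0,0]},{"slide": [0,0,0.2],"twist": [0,0,0]},{"slide": [0,0,0],"twist": [0,0,0]}]}}

```text
time_s: 9.8
tool_pos: [0.4187, -0.3382, 0.0253]
orientation: [[0.975, 0.221, -0.002], [0.221, -0.975, 0.001], [-0.001, -0.002, -1.0]]
wrist_force: [1.0, -0.1, 0.3]
gripper_width: 0.0004
finger_force: 0.0
```

Request:
{"api": "jog_arm", "payload": {"targets": [{"slide": [0.15,0,0],"twist": [0,0,0]},{"slide": [0.15,0,0],"twist": [0,0,0]},{"slide": [0.15,0,0],"twist": [0,0,0]},{"slide": [0.15,0,0],"twist": [0,0,0]},{"slide": [0.15,0,0],"twist": [0,0,0]},{"slide": [0.15,0,0],"twist": [0,0,0]},{"slide": [0.15,0,0],"twist": [0,0,0]},{"slide": [0.15,0,0],"twist": [0,0,0]}]}}

```text
time_s: 10.6
tool_pos: [0.4546, -0.3308, 0.0265]
orientation: [[0.975, 0.221, 0.0], [0.221, -0.975, -0.0], [0.0, 0.0, -1.0]]
wrist_force: [-0.9, -0.2, 0.9]
gripper_width: 0.0002
finger_force: 0.6
```

Request:
{"api": "jog_arm", "payload": {"targets": [{"slide": [0.16,0,0],"twist": [0,0,0]},{"slide": [0.16,0,0],"twist": [0,0,0]},{"slide": [0.16,0,0],"twist": [0,0,0]},{"slide": [0.16,0,0],"twist": [0,0,0]},{"slide": [0.16,0,0],"twist": [0,0,0]},{"slide": [0.16,0,0],"twist": [0,0,0]},{"slide": [0.16,0,0],"twist": [0,0,0]},{"slide": [0.16,0,0],"twist": [0,0,0]}]}}

```text
time_s: 11.4
tool_pos: [0.492, -0.3223, 0.0264]
orientation: [[0.975, 0.221, -0.0], [0.221, -0.975, -0.0], [-0.0, 0.0, -1.0]]
wrist_force: [-1.2, -1.4, 0.7]
gripper_width: 0.0006
finger_force: 0.6
```

Request:
{"api": "jog_arm", "payload": {"targets": [{"slide": [0.12,0,0],"twist": [0,0,0]},{"slide": [0.12,0,0],"twist": [0,0,0]},{"slide": [0.12,0,0],"twist": [0,0,0]},{"slide": [0.1,0,0],"twist": [0,0,0]},{"slide": [0.08,0,0],"twist": [0,0,0]},{"slide": [0.06,0,0],"twist": [0,0,0]},{"slide": [0.04,0,0],"twist": [0,0,0]},{"slide": [0,0,0],"twist": [0,0,0]}]}}

```text
time_s: 12.2
tool_pos: [0.5106, -0.3179, 0.0265]
orientation: [[0.975, 0.221, 0.0], [0.221, -0.975, 0.0], [0.0, -0.0, -1.0]]
wrist_force: [-0.4, 1.1, -0.0]
gripper_width: 0.0008
finger_force: 0.0
```

Request:
{"api": "jog_arm", "payload": {"targets": [{"slide": [0.04,0,0],"twist": [0,0,0]},{"slide": [0.04,0,0],"twist": [0,0,0]},{"slide": [0.04,0,0],"twist": [0,0,0]},{"slide": [0,0,0],"twist": [0,0,0]}]}}

```text
time_s: 12.6
tool_pos: [0.5109, -0.3178, 0.0265]
orientation: [[0.975, 0.222, -0.006], [0.222, -0.975, -0.0], [-0.006, -0.001, -1.0]]
wrist_force: [-8.7, -4.8, 4.2]
gripper_width: 0.0007
finger_force: 4.7
```

Request:
{"api": "jog_arm", "payload": {"targets": [{"slide": [0.03,0,0],"twist": [0,0,0]},{"slide": [0.03,0,0],"twist": [0,0,0]},{"slide": [0,0,0],"twist": [0,0,0]}]}}

```text
time_s: 12.9
tool_pos: [0.5109, -0.3177, 0.0266]
orientation: [[0.975, 0.222, -0.009], [0.222, -0.975, -0.0], [-0.009, -0.002, -1.0]]
wrist_force: [-13.2, -5.7, 6.9]
gripper_width: 0.0004
finger_force: 7.1
```

The drawer is against its stop, with force rising and no more travel. I'll back off and check.

Request:
{"api": "jog_arm", "payload": {"targets": [{"slide": [-0.3,0,0],"twist": [0,0,0]},{"slide": [-0.7,0,0],"twist": [0,0,0]},{"slide": [-0.7,0,-0.5],"twist": [0,0,0]},{"slide": [-0.7,0,-1],"twist": [0,0,0]},{"slide": [-0.7,0,-1],"twist": [0,0,0]},{"slide": [-0.7,0,-1],"twist": [0,0,0]},{"slide": [0,0,-0.5],"twist": [0,0,0]},{"slide": [0,0,0],"twist": [0,0,0]}]}}

```text
time_s: 13.7
tool_pos: [0.4056, -0.3432, 0.1491]
orientation: [[0.976, 0.22, 0.006], [0.22, -0.976, -0.004], [0.005, 0.005, -1.0]]
wrist_force: [0.1, -1.2, 0.9]
gripper_width: 0.0005
finger_force: 0.0
```

Run:
```python
from h import *
im=camera('wrist')
cv2.imwrite('pics/w4.png',im);print(arm.read_state()['wrist_force'])
```

```text
[0.27764786 0.0870769  0.00490576]
```

View pics/w4.png

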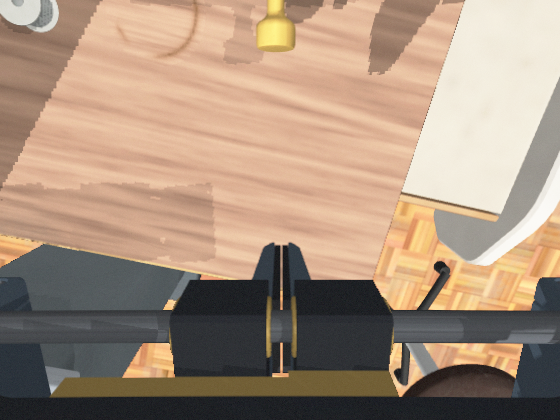

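The knob has moved in to (276,45). One top view to confirm that the drawer is shut.

Run:
```python
from h import *
im=camera('top')
cv2.imwrite('pics/t2.png',cv2.resize(im[105:285,205:405],None,fx=3.9,fy=3.3,interpolation=cv2.INTER_CUBIC))
```

```text
(no output)
```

View pics/t2.png

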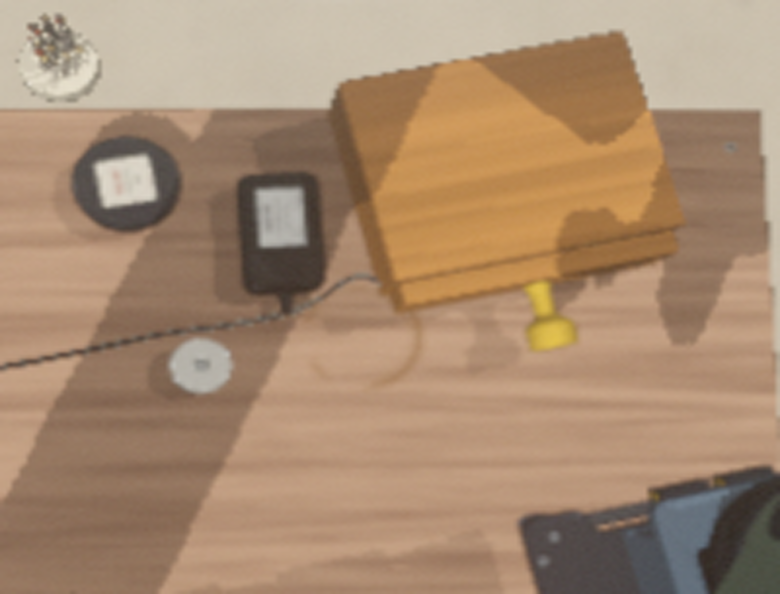

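The drawer panel sits flush against the chest with no gap, and the tin hasn't moved.

```bash
python3 -c "
from plant import workorder
print(workorder.job_done())"
```

```text
the job is handed in; nothing more can be done
None
```

The solder spool was set upright in the drawer and let go, and the drawer was pushed shut to its stop; the tin and wax block were never touched, and the job is handed in with no verdict returned.

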